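Clamp a freshly glued wood-slice ornament in the screw press

TASK

The painted disc on the wood-slice ornament under the little press has just been glued: screw the red knob down (clockwise seen from above, regripping as you go) until the foot touches the ornament, then about half a turn more, so that it is clamped firmly but not cracked. Then let go, and leave the other ornaments, the cup, the glue jar and the phone where they are.

Things in the scene. Friction and masses are not known exactly. Their poses are not given: they have to be found in the camera images.
- board: fixed plywood board, 170 x 400 x 18 mm, carrying the screw press at its middle and one spare ornament near each end. Origin: centre of its underside, z up, its long side along its y
- knob_grip (a point): mid-height, on the axis, of the red knurled round knob atop the press (42 mm diameter, 28 mm tall, axis upright, 171 to 173 mm above the table at the start). It turns and sinks with the knob: x along the white line on its top, z up. Clockwise from above lowers it and the foot 9 mm a turn; about 4 turns of travel; it stays where it is left. Turning freely takes about 0.32 N m
- bridge (a point): centre of the top face of the press's green bridge, 117 mm above the table, 42 mm along the board's x and 160 mm along y, on two steel posts 62 mm either side (nuts reach 125 mm). Under it hangs a round 38 mm foot, underside 122 mm below the knob's middle, not turning; it meets the ornament after 0.7 to 1.7 turns: look or feel. Then its spring adds about 50 N of clamping and 0.07 N m per quarter turn
- ornament_red: red-topped ornament, a 62 mm round slice of dark-barked branch, 60 g, with a red painted wooden disc 46 mm wide and 5 mm thick glued on top. Hand-sawn: between 17 and 25 mm thick in all. Origin: centre of its underside, z up. It lies flat on the board; which of the three ornaments is under the press varies
- ornament_white: white-topped ornament, a 62 mm round slice of dark-barked branch, 60 g, with a white painted wooden disc 46 mm wide and 5 mm thick glued on top. Hand-sawn: between 17 and 25 mm thick in all. Origin: centre of its underside, z up. It lies flat on the board; which of the three ornaments is under the press varies
- ornament_blue: blue-topped ornament, a 62 mm round slice of dark-barked branch, 60 g, with a blue painted wooden disc 46 mm wide and 5 mm thick glued on top. Hand-sawn: between 17 and 25 mm thick in all. Origin: centre of its underside, z up. It lies flat on the board; which of the three ornaments is under the press varies
- paper_cup: lidded white paper cup, 80 mm wide, 112 mm tall, standing beyond the board; origin: centre of its underside
- glue_jar: yellow jar of glue with white lid, 64 mm wide, 85 mm tall, standing beyond the board; origin: centre of its underside
- phone: black phone lying flat, 150 x 72 x 9 mm (x long), beside the board; origin: centre of its underside
Not all that is in view belongs to the job. What is shaped like the ornament_white but green, purple or turquoise is not meant.

How it is judged:
By the outcome, as a careful person would: the job done as asked, in the order asked, and still so for the second after the job is handed in, with the robot touching nothing.
It also fails if it takes over 72 s, if anything falls off the work surface, if the arm or the gripper's body presses on something with over 40 N, if the wrist force passes 120 N, or if a joint passes its speed limit or range.

ROBOT

A 6-joint arm with a two-finger parallel gripper is mounted at the origin on the work surface. World frame = base frame: x ahead of the robot, y to its left, z up, the work surface at z = 0. Lengths are in m, angles in rad, forces in N, time in s.
With the tool pointing down it reaches from about 0.3 to 0.775 m from the base axis. Payload 14.6 kg.
Tool frame: the origin (TCP) lies midway between the tips of the shut fingers; the grasp point (between the pads) lies arm.tcp_to_grasp behind it (arm.tcp_to_grasp is the distance from the TCP to the grasp point, in m); z points along the fingers, y is the line along which they close (so a half turn about z gives the same grasp; the last joint's range is limited). The gripper opens to 94 mm and grips with 3 to 60 N. Pads are 16 mm wide; open, the fingers measure 119 mm over their backs; the gripper's body (75 mm by 177 mm) begins 78 mm behind the grasp point.
Start: joints at [1.264, 0.3, 1.521, -0, 1.321, -0.067], TCP at [0.131, 0.534, 0.205] pointing down, gripper open.
Joint ranges: [-3.03, 3.03], [-0.79, 2.21], [0.23, 2.52], [-1.04, 4.18], [0, 3.07], [-2.55, 2.55]. Speed limits (rad/s): [2.22, 2.22, 2.57, 3.14, 3.14, 3.14].

INTERFACE

Orientations are given as [roll, pitch, yaw] about the fixed x, y, z axes, in that order (R = Rz(yaw) Ry(pitch) Rx(roll)).
In Python, from plant import arm, vision, job, finder gives the robot as it stands. The module is installed in compiled form; this text tells all that it offers.
- The arm moves only by the tool carry_out, never from a script. Its argument "moves" is a list of rows, each a list of 4 numbers: the shift along the tool's x, y, z in cm, then the turn about the tool's z in rad. In form: [[tx, ty, tz, twist], ...]. A call has 1 to 12 rows; each row is the pose to reach, as a shift and turn from the pose commanded when the call began, along the tool's axes at that moment; what a row does not reach only later rows make up. A row lasts 1/8 s, in which the tool goes at most 62.5 mm and 10.7 degrees, less where a joint would pass 70% of its speed; a pose out of reach is approached as far as the arm can. A call with a gripper value outside its range is refused whole. "hand" is the opening, from 0 (shut) to 1 (fully open), set as the call begins (left out, the last holds). The fingers move at their own pace and stop on an object; the grip force is fixed at half the most. Time passes only in rows, so rows that repeat a pose let the fingers close. It gives the time, the measured TCP pose, the force, the opening and the grip force at its end, in the units of the state.
- arm.observe(): the state, without advancing time (a new reading comes with each control period).
- vision.camera(name): name is "side" or "top" or "wrist"; returns a dict with "pixels" (420x560x3 uint8, blue, green, red), "fx", "fy", "cx", "cy" (pixels), "k1" (the pictures are not rectified: a ray, as slopes to the right and down, at radius r is drawn at 1 + k1 r^2 times it, then the intrinsics apply), "R" (3x3) and "t" (3): a world point X has camera coordinates R X + t. Camera axes: x right, y down, z forward; pixel columns grow to the right and rows downward; lengths in m; the calibration is good to about 2 mm. A picture is of the moment at which its call begins. There is no depth.
- job.sign_off(): hands the job in; it is judged then, once.
Trained networks look in a picture, given as the dict that the camera call returned (one of the last four; its "shot" number tells which), for a name from the list of things; names that differ only in an ending like _2 or _b are one class to them, and where a whole thing is asked for, a point or a joint stands for the part that bears it (a point fixed in the world has none). Each returns a list of dicts, best first, with "p" (0 to 1); they miss things now and then, are a little off and sometimes report something else, mostly with a low value. They report only what shows in the picture. A call takes as long as a camera call. They do not tell look-alikes from the thing itself.
- finder.look_for(picture, query): "centre" ([x, y, z] in m, in world coordinates, good to about 4 mm: the middle of the surface that is visible of it).
- finder.outline_of(picture, query): "mask" (420x560 bool, what is visible of it).
The state is a dict: "clock": time; "joints": joint angles; "qd": joint speeds; "tau": joint torques, N m; "tcp_pos": TCP position; "orientation": TCP orientation; "ft_force": force on the tool from outside, world axes, zero at the start; "torque": the same for the moment, N m; "width": finger opening in m; "grip_force": force on a finger pad.
Only numpy, scipy, OpenCV 4.12 (cv2) and the standard library are available. Lean on these libraries where they do the work, as an engineer would, in place of code of your own. Each camera call takes 0.05 s, during which the arm holds its last target. There are 200 camera calls.

## Working session

There is one attempt and no reset: what is moved stays moved. The work goes in short steps, Python scripts to look and compute and a tool call to move; the robot and the scene stay as the last step left them, time stands still between calls to the robot, and variables do not carry over. Pictures are saved under pics/ and viewed, at most 10 in all, crops included, and the job is handed in when it is done.

Besides the shell and the picture viewer there is one more tool, called after "Call:" as name(argument=value, ...), one argument or row to a line, values as JSON. carry_out: Moves the arm, as the interface text tells. Its arguments: {"type":"object","properties":{"moves":{"type":"array"},"hand":{"type":"number"}},"required":["moves"]}

```bash
mkdir -p pics
python3 - <<'E'
from plant import arm,vision,finder
import cv2,numpy as np
print(arm.observe(), arm.tcp_to_grasp)
ims=[]
for n in ["side","top"]:
    p=vision.camera(n); ims.append(p["pixels"])
    for q in ["knob_grip","bridge","ornament_red","ornament_white","ornament_blue","paper_cup","glue_jar","phone","board"]:
        print(n,q,[(np.round(d["centre"],3).tolist(),round(d["p"],2)) for d in finder.look_for(p,q)[:2]])
    cv2.imwrite(f"pics/{n}0.png",p["pixels"])
E
```

```text
{'clock': 0.0, 'joints': array([ 1.26437543e+00,  3.00499575e-01,  1.52158643e+00,  7.25622819e-06,
        1.32070900e+00, -6.65933534e-02]), 'qd': array([-1.57748024e-05,  1.36130339e-03, -8.58715053e-04,  3.99811500e-04,
        1.24582988e-03,  7.79705400e-04]), 'tau': array([ 2.36655571e-03, -5.31807518e+01, -3.52739561e+01,  7.09346076e-02,
        2.43303092e-02, -9.79320271e-05]), 'tcp_pos': array([0.13056068, 0.53400278, 0.20486845]), 'orientation': array([-3.14039343e+00, -8.70224775e-05,  2.90176326e+00]), 'ft_force': array([0.33663377, 0.95161241, 0.51104263]), 'torque': array([ 0.02460764,  0.0208801 , -0.05470205]), 'grip_force': 0.0, 'width': 0.0941459661136107} 0.0188
side knob_grip [([0.533, -0.093, 0.18], 0.9), ([0.526, -0.099, 0.034], 0.57)]
side bridge [([0.534, -0.093, 0.114], 0.67)]
side ornament_red [([0.581, -0.219, 0.033], 0.82)]
side ornament_white [([0.32, -0.131, 0.016], 0.96), ([0.741, -0.08, 0.016], 0.8)]
side ornament_blue [([0.485, 0.035, 0.033], 0.78), ([0.534, -0.095, 0.182], 0.52)]
side paper_cup [([0.64, 0.041, 0.104], 0.86)]
side glue_jar [([0.744, -0.192, 0.057], 0.74)]
side phone [([0.626, -0.385, 0.008], 0.68), ([0.486, 0.035, 0.034], 0.53)]
side board [([0.524, -0.142, 0.015], 0.91)]
top knob_grip [([0.583, -0.213, 0.032], 0.73), ([0.535, -0.082, 0.187], 0.51)]
top bridge [([0.536, -0.076, 0.119], 0.69), ([0.583, -0.212, 0.03], 0.69)]
top ornament_red [([0.583, -0.213, 0.034], 0.87)]
top ornament_white [([0.319, -0.124, 0.021], 0.87), ([0.328, -0.26, 0.016], 0.71)]
top ornament_blue [([0.49, 0.05, 0.041], 0.93), ([0.536, -0.075, 0.118], 0.48)]
top paper_cup [([0.647, 0.061, 0.109], 0.73)]
top glue_jar [([0.749, -0.176, 0.084], 0.9)]
top phone [([0.641, -0.383, 0.009], 0.88), ([0.533, -0.077, 0.018], 0.75)]
top board [([0.535, -0.078, 0.017], 0.56)]
```

View pics/side0.png

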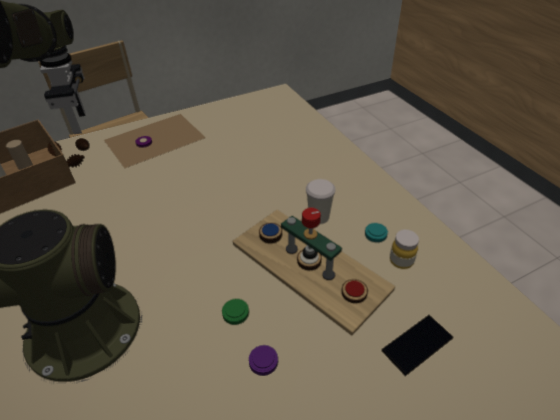

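View pics/top0.png

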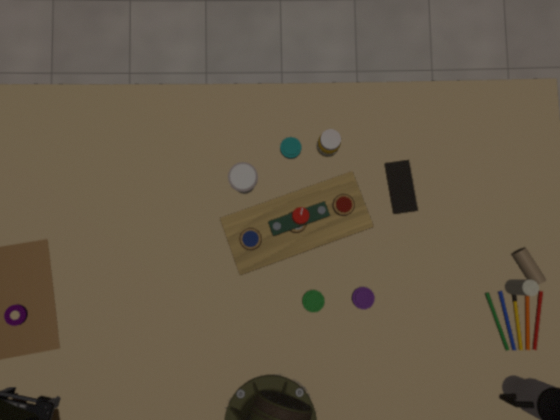

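The side view shows the knob at (311,217), with the white ornament under the foot at about (310,257), red and blue at the board ends. In the top view the knob is at (301,215). Next I locate the knob axis by matching its known cylinder to its outline in both views.

```bash
cat > h.py <<'E'
from plant import arm,vision,finder
import cv2,numpy as np
from scipy.optimize import least_squares
def proj(p,X):
    C=np.asarray(X)@p["R"].T+p["t"]; s=C[:,:2]/C[:,2:]; s=s*(1+p["k1"]*(s**2).sum(1,keepdims=True))
    return s*[p["fx"],p["fy"]]+[p["cx"],p["cy"]]
def redc(p,guess,r=22):
    im=p["pixels"].astype(int); m=((im[...,2]>90)&(im[...,2]>2.2*im[...,1])&(im[...,2]>2*im[...,0])).astype(np.uint8)
    u=proj(p,[guess])[0]; n,l,s,c=cv2.connectedComponentsWithStats(m)
    k=[i for i in range(1,n) if np.hypot(*(c[i]-u))<r and s[i,4]>30]
    k=max(k,key=lambda i:s[i,4]); x,y,w,h,a=s[k]; return np.array([x-.5,y-.5,x+w-.5,y+h-.5]),a
A=np.linspace(0,2*np.pi,60)
def cyl(x,y,z):
    return np.array([[x+.021*np.cos(a),y+.021*np.sin(a),z+s] for a in A for s in(-.014,.014)])
def box(p,X):
    u=proj(p,X); return np.r_[u.min(0),u.max(0)]
def fit(ps,g=(.534,-.085,.172)):
    b=[redc(p,g)[0] for p in ps]
    r=least_squares(lambda v:np.concatenate([box(p,cyl(*v))-q for p,q in zip(ps,b)]+[[(v[2]-g[2])*1000]]),g,diff_step=1e-4,loss="soft_l1")
    return r.x,r.fun
def rel(world,yaw=None):
    s=arm.observe(); R=cv2.Rodrigues(np.array([0,0,s["orientation"][2]]))[0]@np.diag([1,-1,-1])
    return (R.T@(np.asarray(world)-s["tcp_pos"]))*100
E
python3 - <<'E'
from h import *
ps=[vision.camera(n) for n in("side","top")]
for q in ([ps[0]],[ps[1]],ps):
    v,f=fit(q); print(v.round(4),f.round(1))
print("move cm to z .24:",rel([v[0],v[1],.24]).round(2))
E
```

```text
[ 0.5473 -0.0621  0.172 ] [-0.2 -7.   0.2  2.3 -0. ]
[ 0.5379 -0.0825  0.172 ] [-0.7 -1.5  0.7  1.5 -0. ]
[ 0.5369 -0.0813  0.1721] [-0.2 -0.7  0.6  9.  -1.2 -1.1  0.3  1.9  0.1]
move cm to z .24: [-54.08 -50.15  -3.45]
```

Call:
carry_out(
  moves=[
    [-3, -3, -3.5, 0],
    [-8, -7.5, -3.5, -0.1],
    [-13, -12, -3.5, -0.2],
    [-18, -16.5, -3.5, -0.3],
    [-23, -21, -3.5, -0.4],
    [-28, -26, -3.5, -0.5],
    [-32.5, -30, -3.5, -0.6],
    [-37, -34.5, -3.5, -0.7],
    [-41.5, -38.5, -3.5, -0.75],
    [-46, -42.5, -3.5, -0.8],
    [-50, -46.5, -3.5, -0.8],
    [-54, -50, -3.5, -0.8],
  ],
  hand=1,
)

```text
clock: 2.6
tcp_pos: [0.5338, -0.0767, 0.2406]
orientation: [-3.141, 0.0, -2.582]
ft_force: [0.4, 1.2, -0.3]
width: 0.094
grip_force: 0.0
```

Run:
```python
from h import *
s=arm.observe(); print(s["joints"].round(3),s["tcp_pos"],s["orientation"],s["clock"])
p=vision.camera("wrist"); cv2.imwrite("pics/w1.png",p["pixels"])
print([(np.round(d["centre"],4),d["p"]) for d in finder.look_for(p,"knob_grip")[:2]])
try:
    print(redc(p,(.537,-.082,.172),80)); v,f=fit([p],(.537,-.082,.172)); print(v,f)
except Exception as e: print(e)
```

```text
[-0.211  0.25   1.502  0.     1.389 -2.341] [ 0.53378381 -0.07669599  0.24061596] [-3.14128691e+00  4.35318655e-04 -2.58170136e+00] 2.6
[(array([ 0.5382, -0.0807,  0.1881]), 0.58)]
(array([238.5, 191.5, 303.5, 254.5]), np.int32(2935))
[ 0.53817425 -0.08167646  0.17189075] [ 0.69227738 -3.67132814 -0.69312715  2.38090935 -0.10925263]
```

View pics/w1.png

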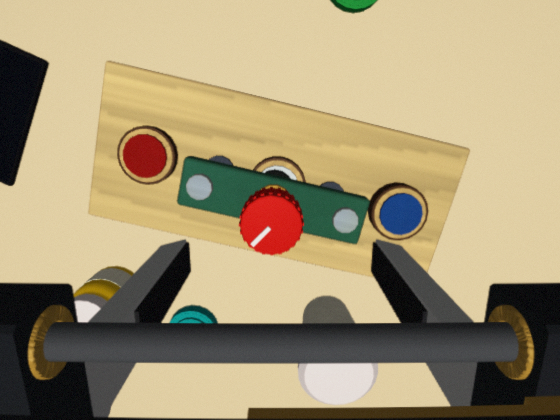

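Run:
```python
from h import *
p=vision.camera("wrist")
for z in (.158,.172,.186): print(z,proj(p,[[.538,-.0817,z]]))
print(fit([p],(.537,-.082,.172)), arm.observe()["tcp_pos"])
print(rel([.538,-.0817,.175-.0188]))
```

```text
0.158 [[274.75805914 217.21384568]]
0.172 [[274.48236972 222.50948065]]
0.186 [[274.17592132 228.39759001]]
(array([ 0.53833831, -0.08163134,  0.17186703]), array([ 0.54606962, -3.16180944, -0.54664787,  2.26035906, -0.13297126])) [ 0.53340764 -0.07654883  0.23946882]
[-0.1174253  -0.68003983  8.32688195]
```

The wrist view shows the knob top at (271,223), fingers either side, with clear space below. Measurements agree on an axis near (0.5375, -0.082).

Call:
carry_out(
  moves=[
    [-0.1, -0.7, 0, 0],
    [-0.1, -0.7, 3, 0],
    [-0.1, -0.7, 6, 0],
    [-0.1, -0.7, 8, 0],
    [-0.1, -0.7, 8.3, 0],
    [-0.1, -0.7, 8.3, 0],
  ],
)

```text
clock: 3.5
tcp_pos: [0.5378, -0.0795, 0.1584]
orientation: [-3.141, 0.001, -2.58]
ft_force: [-0.0, 0.6, 0.0]
width: 0.0937
grip_force: 0.0
```

Call:
carry_out(
  moves=[
    [0, 0, 0, 0],
    [0, 0, 0, 0],
    [0, 0, 0, 0],
    [0, 0, 0, 0],
    [0, 0, 0, 0],
    [0, 0, 0, 0],
  ],
  hand=0,
)

```text
clock: 4.25
tcp_pos: [0.5382, -0.0812, 0.1575]
orientation: [-3.139, 0.0, -2.582]
ft_force: [6.3, -8.8, -1.7]
width: 0.0414
grip_force: 30.0
```

```bash
cat > st.py <<'E'
from h import *
import sys
s=arm.observe(); print("t",s["clock"],"j6",s["joints"][5].round(3),"yaw",s["orientation"][2].round(3),"tcp",s["tcp_pos"].round(4),"F",s["ft_force"].round(1),"T",s["torque"].round(3),"tau6",s["tau"][5].round(3),"w",s["width"].round(4),s["grip_force"])
if len(sys.argv)>1:
    p=vision.camera("side"); u=proj(p,[[.5375,-.082,.1]])[0].astype(int)
    c=p["pixels"][u[1]-70:u[1]+70,u[0]-90:u[0]+90]; cv2.imwrite(f"pics/{sys.argv[1]}.png",cv2.resize(c,None,fx=4,fy=4,interpolation=cv2.INTER_CUBIC))
E
python3 st.py s1
```

```text
Traceback (most recent call last):
  File "st.py", line 3, in <module>
    s=arm.observe(); print("t",s["clock"],"j6",s["joints"][5].round(3),"yaw",s["orientation"][2].round(3),"tcp",s["tcp_pos"].round(4),"F",s["ft_force"].round(1),"T",s["torque"].round(3),"tau6",s["tau"][5].round(3),"w",s["width"].round(4),s["grip_force"])
                                                                                                                                                                                                                          ^^^^^^^^^^^^^^^^
AttributeError: 'float' object has no attribute 'round'
```

Call:
carry_out(
  moves=[
    [0, -0.05, 0.02, 0.15],
    [0, -0.05, 0.05, 0.33],
    [0, -0.05, 0.07, 0.51],
    [0, -0.05, 0.1, 0.69],
    [0, -0.05, 0.13, 0.87],
    [0, -0.05, 0.15, 1.05],
    [0, -0.05, 0.18, 1.23],
    [0, -0.05, 0.2, 1.41],
    [0, -0.05, 0.23, 1.59],
    [0, -0.05, 0.25, 1.77],
    [0, -0.05, 0.28, 1.95],
    [0, -0.05, 0.3, 2.1],
  ],
)

```text
clock: 5.75
tcp_pos: [0.5371, -0.0836, 0.1545]
orientation: [-3.14, 0.005, 1.596]
ft_force: [-8.1, -22.8, 1.9]
width: 0.0416
grip_force: 30.0
```

```bash
sed -i 's/s\["width"\].round(4)/s["width"]/' st.py; python3 st.py s1
```

```text
t 5.75 j6 -0.242 yaw 1.596 tcp [ 0.5371 -0.0836  0.1545] F [ -8.1 -22.8   1.9] T [-4.128  1.168  0.358] tau6 -1.92 w 0.041585797793563375 29.99631643295288
```

View pics/s1.png

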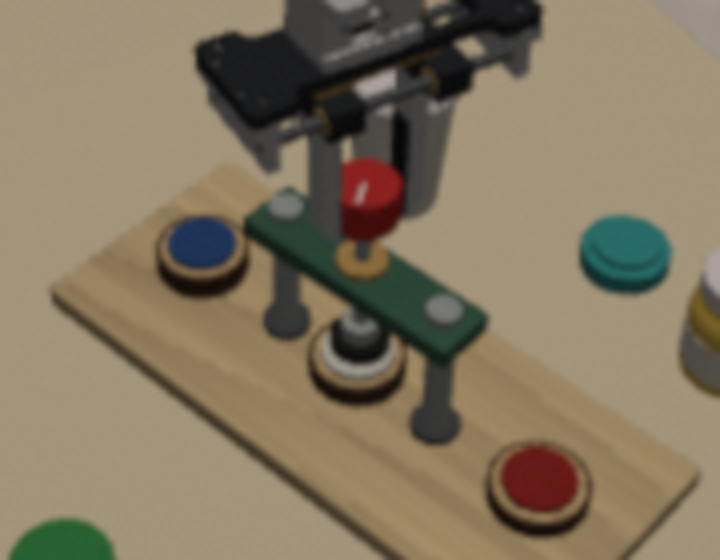

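The side crop shows the foot at (357,335) above the white ornament with a small gap, and the knob turned about a third of a turn. My grip is about 1.4 mm off-axis, which causes the side force, so I'll open and recentre.

Call:
carry_out(
  moves=[
    [0, 0, 0, 0],
    [0, 0, 0, 0],
    [0, 0, 0, 0],
    [0, 0, 0, 0],
  ],
  hand=0.75,
)

```text
clock: 6.3
tcp_pos: [0.5378, -0.0803, 0.1545]
orientation: [3.142, -0.0, 1.602]
ft_force: [-0.3, 0.2, -0.5]
width: 0.0705
grip_force: 0.0
```

```bash
python3 st.py; python3 -c "
from h import *
print(rel([.5371,-.082,.1545]))"
```

```text
t 6.3 j6 -0.247 yaw 1.602 tcp [ 0.5378 -0.0803  0.1545] F [-0.3  0.2 -0.5] T [-0.101  0.1   -0.003] tau6 -0.003 w 0.0705302904256262 0.0
[-0.1709993  -0.07976086 -0.00383408]
```

Call:
carry_out(
  moves=[
    [-0.17, -0.08, 0, 0],
    [-0.17, -0.08, 0, 0],
    [-0.17, -0.08, 0, 0],
  ],
)

```text
clock: 6.68
tcp_pos: [0.537, -0.0822, 0.1545]
orientation: [3.142, 0.0, 1.602]
ft_force: [0.2, -0.1, -0.5]
width: 0.0708
grip_force: 0.0
```

Call:
carry_out(
  moves=[
    [0, 0, 0, 0],
    [0, 0, 0, 0],
    [0, 0, 0, 0],
    [0, 0, 0, 0],
  ],
  hand=0,
)

```text
clock: 7.18
tcp_pos: [0.5369, -0.0822, 0.1544]
orientation: [-3.141, -0.0, 1.602]
ft_force: [-2.1, -0.1, 1.0]
width: 0.0413
grip_force: 30.0
```

Call:
carry_out(
  moves=[
    [0, 0, 0.02, 0.15],
    [0, 0, 0.05, 0.33],
    [0, 0, 0.07, 0.51],
    [0, 0, 0.1, 0.69],
    [0, 0, 0.13, 0.87],
    [0, 0, 0.15, 1.05],
    [0, 0, 0.18, 1.23],
    [0, 0, 0.2, 1.41],
    [0, 0, 0.23, 1.59],
    [0, 0, 0.25, 1.77],
    [0, 0, 0.28, 1.95],
    [0, 0, 0.3, 2.1],
  ],
)

```text
clock: 8.68
tcp_pos: [0.537, -0.0825, 0.1515]
orientation: [3.141, -0.0, -0.503]
ft_force: [-1.2, -2.8, -0.5]
width: 0.0415
grip_force: 30.0
```

```bash
python3 st.py
```

```text
t 8.675 j6 1.855 yaw -0.503 tcp [ 0.537  -0.0825  0.1515] F [-1.2 -2.8 -0.5] T [-0.442  0.203  0.275] tau6 -1.931 w 0.041459343461338304 29.99651938676834
```

Call:
carry_out(
  moves=[
    [0, 0, 0, 0],
    [0, 0, 0, 0],
    [0, 0, 0, -0.15],
    [0, 0, 0, -0.33],
    [0, 0, 0, -0.51],
    [0, 0, 0, -0.69],
    [0, 0, 0, -0.87],
    [0, 0, 0, -1.05],
    [0, 0, 0, -1.23],
    [0, 0, 0, -1.41],
    [0, 0, 0, -1.59],
    [0, 0, 0, -1.77],
  ],
  hand=0.75,
)

```text
clock: 10.18
tcp_pos: [0.5371, -0.0821, 0.1514]
orientation: [-3.142, -0.0, 1.28]
ft_force: [0.5, -0.0, -1.0]
width: 0.0705
grip_force: 0.0
```

Call:
carry_out(
  moves=[
    [0, 0, 0, -0.18],
    [0, 0, 0, -0.36],
    [0, 0, 0, -0.54],
    [0, 0, 0, -0.72],
    [0, 0, 0, -0.9],
    [0, 0, 0, -1.08],
    [0, 0, 0, -1.26],
    [0, 0, 0, -1.44],
    [0, 0, 0, -1.62],
    [0, 0, 0, -1.8],
    [0, 0, 0, -1.98],
    [0, 0, 0, -2.16],
  ],
)

```text
clock: 11.68
tcp_pos: [0.5371, -0.0821, 0.1514]
orientation: [3.141, 0.0, -2.843]
ft_force: [-0.2, 0.9, 0.5]
width: 0.0702
grip_force: 0.0
```

```bash
python3 st.py; python3 -c "
from h import *
print(rel([.537,-.0823,.1515]))"
```

```text
t 11.675 j6 -2.089 yaw -2.843 tcp [ 0.5371 -0.0821  0.1514] F [-0.2  0.9  0.5] T [ 0.038  0.007 -0.011] tau6 3.017 w 0.07020208182076645 0.0
[ 0.01244317 -0.02079581 -0.00596384]
```

Call:
carry_out(
  moves=[
    [0, 0, 0, -0.15],
    [0, 0, 0, -0.15],
    [0, 0, 0, -0.15],
    [0, 0, 0, -0.15],
    [0, 0, 0, -0.15],
    [0, 0, 0, -0.15],
  ],
  hand=0,
)

```text
clock: 12.42
tcp_pos: [0.5371, -0.0822, 0.1515]
orientation: [-3.141, 0.0, -2.702]
ft_force: [0.7, -1.8, -0.3]
width: 0.0414
grip_force: 30.0
```

Call:
carry_out(
  moves=[
    [0, 0, 0.02, 0.17],
    [0, 0, 0.05, 0.34],
    [0, 0, 0.07, 0.51],
    [0, 0, 0.1, 0.68],
  ],
)

```text
clock: 12.92
tcp_pos: [0.5371, -0.0824, 0.1505]
orientation: [-3.141, 0.0, 2.896]
ft_force: [1.3, -3.3, 0.6]
width: 0.0416
grip_force: 30.0
```

```bash
python3 st.py s2
```

```text
t 12.925 j6 -1.545 yaw 2.896 tcp [ 0.5371 -0.0824  0.1505] F [ 1.3 -3.3  0.6] T [-0.402 -0.167  0.317] tau6 -2.53 w 0.04162820053723994 29.995468854904175
```

View pics/s2.png

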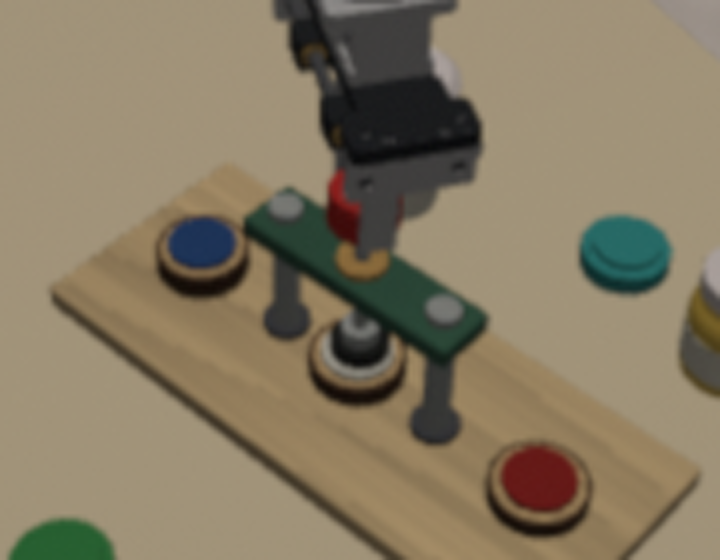

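The foot is still just above or touching the white disc at (357,345), and I can't tell which from this crop. I'll go by torque in short steps.

Call:
carry_out(
  moves=[
    [0, 0, 0.02, 0.17],
    [0, 0, 0.05, 0.34],
    [0, 0, 0.07, 0.51],
  ],
)

```text
clock: 13.35
tcp_pos: [0.5371, -0.0825, 0.1498]
orientation: [-3.141, 0.001, 2.389]
ft_force: [-0.3, -3.4, -0.4]
width: 0.0412
grip_force: 30.0
```

```bash
python3 st.py
```

```text
t 13.35 j6 -1.038 yaw 2.389 tcp [ 0.5371 -0.0825  0.1498] F [-0.3 -3.4 -0.4] T [-0.667 -0.154  0.335] tau6 -2.53 w 0.04118813546928807 29.99530166387558
```

Call:
carry_out(
  moves=[
    [0, 0, 0.02, 0.17],
    [0, 0, 0.05, 0.34],
    [0, 0, 0.07, 0.51],
  ],
)

```text
clock: 13.72
tcp_pos: [0.537, -0.0826, 0.149]
orientation: [-3.141, 0.001, 1.879]
ft_force: [-0.7, -5.0, -0.8]
width: 0.0413
grip_force: 30.0
```

```bash
python3 st.py
```

```text
t 13.725 j6 -0.528 yaw 1.879 tcp [ 0.537  -0.0826  0.149 ] F [-0.7 -5.  -0.8] T [-0.825  0.012  0.278] tau6 -2.529 w 0.041301707941511306 29.995320439338684
```

Call:
carry_out(
  moves=[
    [0, 0, 0.02, 0.17],
    [0, 0, 0.05, 0.34],
    [0, 0, 0.07, 0.51],
  ],
)

```text
clock: 14.1
tcp_pos: [0.5368, -0.0826, 0.1483]
orientation: [-3.141, 0.001, 1.369]
ft_force: [-0.9, -4.6, 0.5]
width: 0.0417
grip_force: 30.0
```

```bash
python3 st.py
```

```text
t 14.1 j6 -0.018 yaw 1.369 tcp [ 0.5368 -0.0826  0.1483] F [-0.9 -4.6  0.5] T [-0.868  0.24   0.334] tau6 -2.53 w 0.04174072747112165 29.995595812797546
```

```bash
cat > tq.py <<'E'
from h import *
T=[]
for i in range(6):
    vision.camera("side"); T.append(arm.observe()["torque"][2])
s=arm.observe(); print(s["clock"],"Tz",np.round(T,3),"mean",np.mean(T).round(3),"j6",round(float(s["joints"][5]),3),"z",s["tcp_pos"][2].round(4))
E
python3 tq.py
```

```text
14.4 Tz [ 0.036 -0.339 -0.339 -0.328 -0.306 -0.286] mean -0.26 j6 -0.026 z 0.1483
```

Call:
carry_out(
  moves=[
    [0, 0, 0.02, 0.17],
    [0, 0, 0.05, 0.34],
    [0, 0, 0.07, 0.51],
    [0, 0, 0.1, 0.68],
  ],
)

```text
clock: 14.9
tcp_pos: [0.5367, -0.0825, 0.1473]
orientation: [-3.142, 0.001, 0.693]
ft_force: [-3.5, -4.5, 1.2]
width: 0.0418
grip_force: 30.0
```

```bash
python3 tq.py
```

```text
15.2 Tz [ 0.067 -0.266 -0.297 -0.274 -0.277 -0.373] mean -0.237 j6 0.654 z 0.1473
```

Call:
carry_out(
  moves=[
    [0, 0, 0.02, 0.17],
    [0, 0, 0.05, 0.34],
    [0, 0, 0.07, 0.51],
    [0, 0, 0.1, 0.68],
  ],
)

```text
clock: 15.7
tcp_pos: [0.5366, -0.0824, 0.1463]
orientation: [3.141, 0.001, 0.013]
ft_force: [-5.0, -4.0, 3.2]
width: 0.0415
grip_force: 30.0
```

```bash
python3 tq.py
```

```text
16.0 Tz [ 0.012 -0.288 -0.25  -0.303 -0.36  -0.379] mean -0.261 j6 1.334 z 0.1464
```

Call:
carry_out(
  moves=[
    [0, 0, 0.02, 0.17],
    [0, 0, 0.05, 0.34],
  ],
)

```text
clock: 16.25
tcp_pos: [0.5366, -0.0823, 0.1459]
orientation: [3.141, 0.001, -0.327]
ft_force: [-3.4, -2.3, 3.3]
width: 0.0414
grip_force: 30.0
```

```bash
python3 st.py
```

```text
t 16.25 j6 1.679 yaw -0.327 tcp [ 0.5366 -0.0823  0.1459] F [-3.4 -2.3  3.3] T [-0.433  0.933  0.319] tau6 -2.56 w 0.04136892409264417 29.995999038219452
```

Call:
carry_out(
  moves=[
    [0, 0, 0.02, 0.17],
    [0, 0, 0.05, 0.34],
  ],
)

```text
clock: 16.5
tcp_pos: [0.5367, -0.0822, 0.1454]
orientation: [3.141, 0.001, -0.667]
ft_force: [-4.1, -2.2, 2.6]
width: 0.0413
grip_force: 30.0
```

```bash
python3 st.py
```

```text
t 16.5 j6 2.019 yaw -0.667 tcp [ 0.5367 -0.0822  0.1454] F [-4.1 -2.2  2.6] T [-0.307  0.824  0.365] tau6 -2.49 w 0.04125846493310572 29.996180534362793
```

Call:
carry_out(
  moves=[
    [0, 0, 0.02, 0.17],
    [0, 0, 0.05, 0.34],
  ],
)

```text
clock: 16.75
tcp_pos: [0.5367, -0.0821, 0.145]
orientation: [3.141, 0.0, -1.007]
ft_force: [-3.9, -1.6, 3.0]
width: 0.0417
grip_force: 30.0
```

```bash
python3 st.py s3
```

```text
t 16.75 j6 2.359 yaw -1.007 tcp [ 0.5367 -0.0821  0.145 ] F [-3.9 -1.6  3. ] T [-0.185  0.738  0.378] tau6 -2.475 w 0.04173074986315144 29.996136724948883
```

View pics/s3.png

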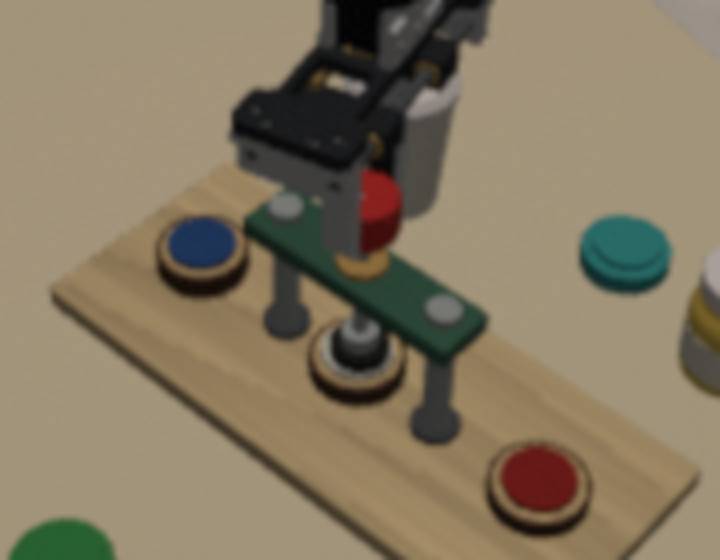

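The side crop now shows the foot at (360,340) covering more of the white disc. Torque is only slightly up, so contact is either close or just made. I'll track the foot's lower edge across the saved pictures to check.

```bash
cat > foot.py <<'E'
from h import *
import sys
def small(f):
    im=cv2.imread(f"pics/{f}.png")
    return im
p=vision.camera("side"); cv2.imwrite("pics/full_now.png",p["pixels"])
u=proj(p,[[.5375,-.082,.1]])[0].astype(int)
def crop(full): return cv2.resize(full[u[1]-70:u[1]+70,u[0]-90:u[0]+90],None,fx=4,fy=4,interpolation=cv2.INTER_CUBIC)
ims={"s0":crop(cv2.imread("pics/side0.png")),**{k:small(k) for k in("s1","s2","s3")},"now":crop(p["pixels"])}
o=lambda z:(proj(p,[[.537,-.082,z]])[0]-u+[90,70])*4
print("foot underside centre px at z",[(z,o(z).round(1)) for z in(.05,.045,.04,.035)])
for k,im in ims.items():
    g=im.astype(float).mean(2); r=[]
    for x in range(345,374,4):
        c=g[330:400,x]; i=c[:50].argmin(); j=i+c[i:i+30].argmax(); h=(c[i]+c[j])/2
        e=i+np.argmax(c[i:]>h); r.append(330+e-(c[e]-h)/(c[e]-c[e-1]+1e-9))
    print(k,np.round(r,1),"med",np.median(r).round(2))
E
python3 foot.py
```

```text
foot underside centre px at z [(0.05, array([358.5, 338.1])), (0.045, array([358.3, 343.5])), (0.04, array([358.1, 348.8])), (0.035, array([358. , 354.1]))]
s0 [357.4 359.  359.9 360.2 360.2 360.1 359.6 357.9] med 359.71
s1 [360.3 361.6 363.2 363.7 363.7 363.3 362.6 361.5] med 362.9
s2 [364.4 365.4 366.7 367.4 367.4 366.9 366.5 365.1] med 366.58
s3 [367.6 368.7 371.1 371.8 371.8 371.1 370.1 369.2] med 370.59
now [367.6 368.8 371.1 371.8 371.9 371.2 370.3 369.2] med 370.68
```

Call:
carry_out(
  moves=[
    [0, 0, 0, 0],
    [0, 0, 0, 0],
    [0, 0, 0, -0.15],
    [0, 0, 0, -0.33],
    [0, 0, 0, -0.51],
    [0, 0, 0, -0.69],
    [0, 0, 0, -0.87],
    [0, 0, 0, -1.05],
    [0, 0, 0, -1.23],
    [0, 0, 0, -1.41],
    [0, 0, 0, -1.59],
    [0, 0, 0, -1.77],
  ],
  hand=0.75,
)

```text
clock: 18.35
tcp_pos: [0.5371, -0.0821, 0.1448]
orientation: [3.142, -0.0, 0.771]
ft_force: [-0.7, 0.3, 0.3]
width: 0.0705
grip_force: 0.0
```

Call:
carry_out(
  moves=[
    [0, 0, 0, -0.18],
    [0, 0, 0, -0.36],
    [0, 0, 0, -0.54],
    [0, 0, 0, -0.72],
    [0, 0, 0, -0.9],
    [0, 0, 0, -1.08],
    [0, 0, 0, -1.26],
    [0, 0, 0, -1.44],
    [0, 0, 0, -1.62],
    [0, 0, 0, -1.8],
    [0, 0, 0, -1.98],
    [0, 0, 0, -2.16],
  ],
)

```text
clock: 19.85
tcp_pos: [0.5372, -0.0821, 0.1448]
orientation: [3.141, 0.0, 2.931]
ft_force: [0.4, -0.6, 0.1]
width: 0.0706
grip_force: 0.0
```

```bash
python3 st.py; python3 foot.py
```

```text
t 19.85 j6 -1.579 yaw 2.931 tcp [ 0.5372 -0.0821  0.1448] F [ 0.4 -0.6  0.1] T [ 0.008 -0.032  0.053] tau6 3.017 w 0.07064496466946239 0.0
foot underside centre px at z [(0.05, array([358.5, 338.1])), (0.045, array([358.3, 343.5])), (0.04, array([358.1, 348.8])), (0.035, array([358. , 354.1]))]
s0 [357.4 359.  359.9 360.2 360.2 360.1 359.6 357.9] med 359.71
s1 [360.3 361.6 363.2 363.7 363.7 363.3 362.6 361.5] med 362.9
s2 [364.4 365.4 366.7 367.4 367.4 366.9 366.5 365.1] med 366.58
s3 [367.6 368.7 371.1 371.8 371.8 371.1 370.1 369.2] med 370.59
now [367.6 368.8 371.  371.8 371.8 371.1 370.  369.3] med 370.5
```

Foot edge motion against commanded drop: 3.0 of 3.0 mm, 6.45 of 7.0 mm, then 10.2 of 12.6 mm. The foot has therefore stopped moving, with contact near 7.75 rad; I'm at 8.79 rad. I'll confirm while tightening.

Call:
carry_out(
  moves=[
    [0, 0, 0, 0],
    [0, 0, 0, 0],
    [0, 0, 0, 0],
    [0, 0, 0, 0],
  ],
  hand=0,
)

```text
clock: 20.4
tcp_pos: [0.537, -0.0824, 0.1449]
orientation: [-3.141, 0.0, 2.921]
ft_force: [0.2, -2.4, -0.1]
width: 0.0415
grip_force: 30.0
```

Call:
carry_out(
  moves=[
    [0, 0, 0.02, 0.17],
    [0, 0, 0.05, 0.34],
  ],
)

```text
clock: 20.65
tcp_pos: [0.537, -0.0824, 0.1444]
orientation: [-3.141, 0.0, 2.576]
ft_force: [-0.6, -3.7, 0.3]
width: 0.0414
grip_force: 30.0
```

```bash
python3 st.py
```

```text
t 20.65 j6 -1.225 yaw 2.576 tcp [ 0.537  -0.0824  0.1444] F [-0.6 -3.7  0.3] T [-0.413  0.208  0.36 ] tau6 -2.508 w 0.041394080709647896 29.995612800121307
```

Call:
carry_out(
  moves=[
    [0, 0, 0.02, 0.17],
    [0, 0, 0.05, 0.34],
  ],
)

```text
clock: 20.9
tcp_pos: [0.537, -0.0824, 0.144]
orientation: [-3.141, 0.0, 2.236]
ft_force: [-1.5, -3.2, 1.8]
width: 0.0414
grip_force: 30.0
```

```bash
python3 st.py
```

```text
t 20.9 j6 -0.885 yaw 2.236 tcp [ 0.537  -0.0824  0.144 ] F [-1.5 -3.2  1.8] T [-0.494  0.246  0.367] tau6 -2.44 w 0.041436390372827 29.99573975801468
```

Call:
carry_out(
  moves=[
    [0, 0, 0.02, 0.17],
    [0, 0, 0.05, 0.34],
  ],
)

```text
clock: 21.15
tcp_pos: [0.537, -0.0825, 0.1434]
orientation: [-3.141, 0.001, 1.896]
ft_force: [-2.3, -3.4, 1.5]
width: 0.0413
grip_force: 30.0
```

```bash
python3 st.py; python3 foot.py | tail -1
```

```text
t 21.15 j6 -0.545 yaw 1.896 tcp [ 0.537  -0.0825  0.1434] F [-2.3 -3.4  1.5] T [-0.506  0.316  0.414] tau6 -2.423 w 0.04134428981266585 29.995763897895813
now [367.6 368.8 371.  371.8 371.8 371.9 371.5 369.5] med 371.26
```

Contact is confirmed: the foot edge is still while torque climbs to 0.41. All estimates put contact at 7.7 ± 0.2 rad, so about 1.0 rad more is needed.

Call:
carry_out(
  moves=[
    [0, 0, 0.02, 0.17],
    [0, 0, 0.05, 0.34],
    [0, 0, 0.07, 0.51],
    [0, 0, 0.1, 0.68],
  ],
)

```text
clock: 21.7
tcp_pos: [0.5369, -0.0825, 0.1425]
orientation: [-3.141, 0.001, 1.219]
ft_force: [-4.1, -3.4, 3.6]
width: 0.0417
grip_force: 30.0
```

```bash
python3 st.py
```

```text
t 21.7 j6 0.132 yaw 1.219 tcp [ 0.5369 -0.0825  0.1425] F [-4.1 -3.4  3.6] T [-0.647  0.619  0.463] tau6 -2.394 w 0.04168066633413637 29.996039271354675
```

Call:
carry_out(
  moves=[
    [0, 0, 0.02, 0.17],
    [0, 0, 0.05, 0.34],
  ],
)

```text
clock: 21.95
tcp_pos: [0.5368, -0.0825, 0.142]
orientation: [3.142, 0.001, 0.879]
ft_force: [-3.7, -2.6, 2.6]
width: 0.0418
grip_force: 30.0
```

```bash
python3 st.py; python3 foot.py | tail -1
```

```text
t 21.95 j6 0.472 yaw 0.879 tcp [ 0.5368 -0.0825  0.142 ] F [-3.7 -2.6  2.6] T [-0.605  0.77   0.501] tau6 -2.38 w 0.04182620883092802 29.99630570411682
now [367.6 368.8 371.1 371.8 372.  372.  371.4 369.5] med 371.26
```

Call:
carry_out(
  moves=[
    [0, 0, 0, 0],
    [0, 0, 0, 0],
    [0, 0, 0, 0],
    [0, 0, 0, 0],
    [0, 0, -2, 0],
    [0, 0, -5, 0],
    [0, 0, -8, 0],
    [0, 0, -11, 0],
    [0, 0, -14, 0],
    [0, 0, -16, 0],
    [0, 0, -16, 0],
    [0, 0, -16, 0],
  ],
  hand=0.9,
)

```text
clock: 23.5
tcp_pos: [0.5368, -0.0821, 0.3007]
orientation: [-3.14, 0.001, 0.882]
ft_force: [0.8, 0.2, -0.2]
width: 0.0849
grip_force: 0.0
```

```bash
python3 st.py s4;python3 foot.py | tail -1
```

```text
t 23.5 j6 0.469 yaw 0.882 tcp [ 0.5368 -0.0821  0.3007] F [ 0.8  0.2 -0.2] T [-0.064  0.173 -0.054] tau6 -0.008 w 0.08490686850516606 0.0
now [367.7 368.7 371.1 371.8 372.  371.8 371.5 369.5] med 371.29
```

View pics/s4.png

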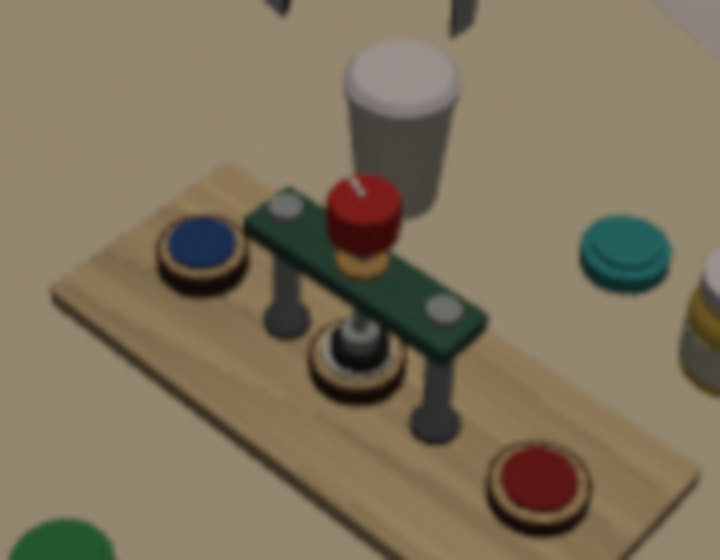

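The knob is released, with its line at (357,186), and nothing else has moved. As a last check, I compare the white line's angle before and after to confirm the total turn.

Run:
```python
from h import *
p=vision.camera("side")
def ang(im,zt):
    c=np.array([.537,-.082,zt]); g=np.linspace(-.017,.017,69); best=[]
    for a in np.arange(0,360,3):
        d=np.array([np.cos(np.radians(a)),np.sin(np.radians(a)),0])
        u=proj(p,[c+d*r for r in np.linspace(.006,.018,13)]).astype(np.float32)
        v=cv2.remap(im[...,:2].astype(np.float32).mean(2),u[:,0].copy(),u[:,1].copy(),1); best.append((v.mean(),a))
    return sorted(best)[::-1][:5]
print(ang(cv2.imread("pics/side0.png"),.186)); print(ang(p["pixels"],.186-.0155))
print("expected change cw",np.degrees(10.83)%360)
```

```text
[(np.float32(79.447495), np.int64(357)), (np.float32(79.34593), np.int64(354)), (np.float32(78.13353), np.int64(0)), (np.float32(78.12012), np.int64(351)), (np.float32(75.22844), np.int64(3))]
[(np.float32(96.4651), np.int64(84)), (np.float32(94.75992), np.int64(81)), (np.float32(93.86137), np.int64(87)), (np.float32(89.12865), np.int64(78)), (np.float32(88.48197), np.int64(90))]
expected change cw 260.51329212668156
```

```bash
python3 -c "
from plant import job
print(job.sign_off())"
```

```text
the job is handed in; nothing more can be done
None
```

The red knob is screwed down about half a turn past contact, clamping the white ornament; the gripper let go and backed off, nothing else was seen to move, and the job is handed in (its result was not reported).

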